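# Lift the coverslip cassette out of the dryer

## Task

Fold the dryer's flat cover right over onto its back, so that its inside faces up and it stays there. Then pinch the two opposed side catches of the coverslip cassette together while it stands in its dock, lift it out, and finish while still holding it pinched, upright and still, at least 10 cm above where it stood. Leave everything else on the bench where it is.

Things in the scene. Friction and masses are not known exactly. Their poses are not given: they have to be found in the camera images.
- dryer: The coverslip dryer, a fixed low white instrument, 140 mm deep (its x; +x is its back, away from the robot) and 250 mm wide (y). Origin under its centre, on the bench. Deck 30 mm above the bench; 12 mm side cheeks (inner faces at y = +-113 mm) rise to 102 mm, the front is open. The flat clear cover lies on the cheeks, hinged at the back.
- cover (a joint): Hinge angle of the flat cover (rad): 0 closed and level, 1.57 upright, 2.9 folded right back on its stop, upside down behind the dryer. Weight 150 g with no spring: left short of upright it falls shut; past upright it falls on back by itself, slowed by a damper. Turns very freely.
- cover_grip (a point): Centre of the cover's black finger grip: a barrel, 14 mm diameter, 24 mm long, axis along the dryer's y, on a 12 mm wide strap in the middle of the cover's front edge, 163 mm from the hinge line (the 250 mm wide, 5 mm plate ends at 135 mm). Closed: 105 mm above the bench, nothing under it. Pinched on its flat ends (along the dryer's y) it turns between the fingertips as the cover swings.
- cover_hinge (a point): A fixed point in the middle of the cover's hinge line, which runs along the dryer's y, 105 mm above the bench.
- dock: The dark steel dock, a fixed block 56 x 84 x 32 mm (x, y, z) on the dryer's deck under the cover, off the middle and turned a little; the cassette stands in its pocket. Origin under its centre, 30 mm above the bench; top 62 mm above the bench. Ledges along the pocket's two y sides, 40 mm apart, hold down the cassette's catches.
- cassette: The white coverslip cassette (loose, about 125 g), 30 mm (x) x 36 mm (y) x 64 mm tall, with three glass coverslips; origin at the centre of its underside, 5 mm above the dock's origin when seated, its axes then as the dock's, with 2 mm play. Above the dock it has a black ribbed thumb pad on its +y and its -y side.
- cassette_mid (a point): Centre of the cassette between the two thumb pads and half-way up them, 47.5 mm above its underside (82.5 mm above the bench when seated). Each thumb pad is 20 mm wide (x) and 31 mm tall, its lowest edge 5 mm above the dock's top. Over both pads: 56 mm along y when free, 42 mm when both are fully pinched in.
- catch_left (a joint): Travel of the +y side catch (m): 0 sprung out, 0.007 fully in. Its spring takes 3 N to start, 7 N fully in. The lug at its foot hooks 5 mm under the dock's ledge; clear at 5 mm of travel with the cassette central, always at 7 mm. Both must be in together for the cassette to lift.
- catch_right (a joint): The same for the -y side catch.
- beaker_rim (a point): Bystander: glass beaker, 68 mm across, 90 mm tall, standing beside the dryer; the point is the centre of its mouth. Leave alone.
- jar: Bystander: small amber jar with black cap, 52 mm across, 70 mm tall, beside the dryer on the other side; origin under its centre. Leave alone.
- spare: Bystander: a spare empty cassette of the same shape, lying on its side on the bench (about 66 x 56 x 30 mm). Leave alone.
- spatula: Bystander: spatula 170 mm long lying on the bench. Leave alone.
- wash_bottle: Bystander: white wash bottle with red cap and spout, 74 mm across, 190 mm tall, origin under its centre. Leave alone.
- tube_rack: Bystander: wooden test tube rack, 70 x 222 x 150 mm (long along its y), origin under its centre. Leave alone.
- stopper: Bystander: cork stopper, 34 mm across, 30 mm tall, standing on the bench in front of the dryer. Leave alone.

How it is judged:
On the way, in this order (a step that is already met when the one before it is completed fails the run):
1. the cover is folded right back while the cassette stands in its dock (value of joint cover above 2.5 rad and z of cassette_mid in the frame of dock below 0.058 m), for 0.2 s.
2. both catches are pinched in while the cassette still stands in its dock (z of cassette_mid in the frame of dock below 0.058 m and value of joint each of catch_left, catch_right above 0.0045 m), for 0.1 s.
At the end, for the whole second after the job is handed in: The cover is folded back (beyond 2.5 rad); the cassette is held in the fingers by its two catches (each pinched in more than 4.5 mm), at least 90 mm above its seat, upright within 0.3 rad, still (under 0.03 m/s) and touching neither dryer nor dock (value of joint cover above 2.5 rad and z of cassette_mid in the frame of dock above 0.1425 m and value of joint each of catch_left, catch_right above 0.0045 m and angle between cassette's own z axis and vertical below 0.3 rad and linear speed of cassette below 0.03 m/s and contact force between the fingers and cassette above 2 N and contact force between cassette and dryer below 0.1 N and contact force between cassette and dock below 0.1 N); the arm keeps its last pose, push and grip.
It fails at once if a bystander is shifted by more than 30 mm (distance of any of beaker_rim, jar, spare, spatula, wash_bottle, tube_rack, stopper from where it was at the start of the episode above 0.03 m).
It also fails if it takes over 54 s, if anything falls off the work surface, if the arm or the gripper's body presses on something with over 40 N, if the wrist force passes 120 N, or if a joint passes its speed limit or range.

## Robot

A 6-joint arm with a two-finger parallel gripper is mounted at the origin on the work surface. World frame = base frame: x ahead of the robot, y to its left, z up, the work surface at z = 0. Lengths are in m, angles in rad, forces in N, time in s.
With the tool pointing down it reaches from about 0.375 to 0.925 m from the base axis. Payload 5.7 kg.
Tool frame: the origin (TCP) lies midway between the tips of the shut fingers; the grasp point (between the pads) lies 19 mm behind it; z points along the fingers, y is the line along which they close (so a half turn about z gives the same grasp; the last joint's range is limited). The gripper opens to 88 mm and grips with 3 to 60 N. Pads are 20 mm wide; open, the fingers measure 115 mm over their backs; the gripper's body (75 mm by 178 mm) begins 61 mm behind the grasp point.
Start: joints at [1.158, 0.359, 1.51, -0, 1.272, -0.115], TCP at [0.176, 0.574, 0.193] pointing down, gripper open.
Joint ranges: [-2.97, 2.97], [-1.01, 2.36], [0.21, 2.38], [-0.96, 4.11], [0.2, 2.71], [-2.98, 2.98]. Speed limits (rad/s): [2.39, 2.39, 3.14, 3.14, 3.14, 3.14].

## Interface

Orientations are given as [roll, pitch, yaw] about the fixed x, y, z axes, in that order (R = Rz(yaw) Ry(pitch) Rx(roll)).
In Python, from workcell import read_state, snapshot, ctrl gives the robot as it stands.
- The arm moves only by the shell command python3 -m pendant 'ROWS' [OPENING] [FORCE]. ROWS is JSON, a list that holds one entry, the list of rows, each a list of 4 numbers: the shift along the tool's x, y, z in m, then the turn about the tool's z in rad. In form: [[[tx, ty, tz, twist], ...]]. A call has exactly 10 rows; each row is the pose to reach, as a shift and turn from the pose commanded when the call began, along the tool's axes at that moment; what a row does not reach only later rows make up. A row lasts 1/12 s, in which the tool goes at most 41.7 mm and 7.16 degrees, less where a joint would pass 70% of its speed; a pose out of reach is approached as far as the arm can. A call with a gripper value outside its range is refused whole. OPENING is the opening, from -1 (shut) to 1 (fully open), set as the call begins (- or left out, the last holds). The fingers move at their own pace and stop on an object; FORCE is the grip in N (left out, the last holds). Time passes only in rows, so rows that repeat a pose let the fingers close, or fill a call up. It gives the time, the measured TCP pose, the force, the opening and the grip force at its end, in the units of the state.
- read_state(): the state, without advancing time (a new reading comes with each control period).
- snapshot(name): name is "scene" or "top" or "wrist"; returns a dict with "color" (480x640x3 uint8, red, green, blue), "fx", "fy", "cx", "cy" (pixels), "extrinsics" (4x4, takes a point from camera to world coordinates). Camera axes: x right, y down, z forward; pixel columns grow to the right and rows downward; lengths in m; the calibration is good to about 2 mm. The wrist camera is an equidistant fisheye: a pixel r from the principal point sees the ray r / f radians off the axis. A picture is of the moment at which its call begins. There is no depth.
- ctrl.sign_off(): hands the job in; it is judged then, once.
The state is a dict: "time_s": time; "joints": joint angles; "qvel": joint speeds; "effort": joint torques, N m; "position": TCP position; "tcp_rot": TCP orientation; "wrist_force": force on the tool from outside, world axes, zero at the start; "torque": the same for the moment, N m; "opening": finger opening in m; "grasp_force": force on a finger pad.
Only numpy, scipy, OpenCV 4.12 (cv2) and the standard library are available. Lean on these libraries where they do the work, as an engineer would, in place of code of your own. Each camera call takes 0.05 s, during which the arm holds its last target. There are 200 camera calls.

## Working session

There is one attempt and no reset: what is moved stays moved. The work goes in short steps, Python scripts to look and compute and a shell command to move; the robot and the scene stay as the last step left them, time stands still between calls to the robot, and variables do not carry over. Pictures are saved under pics/ and viewed, at most 10 in all, crops included, and the job is handed in when it is done.

```bash
mkdir -p pics; ls
python3 - <<'E'
from workcell import read_state, snapshot, ctrl
import cv2,pickle
print(read_state())
d={}
for n in ("scene","top","wrist"):
    s=snapshot(n); d[n]=s; cv2.imwrite(f"pics/{n}0.png",s["color"][:,:,::-1]); print(n,s["fx"],s["fy"],s["cx"],s["cy"],s["extrinsics"])
pickle.dump(d,open("s0.pkl","wb"))
E
```

```text
pics
{'time_s': 0.0, 'joints': array([ 1.15790671e+00,  3.59477791e-01,  1.51139838e+00, -3.65901306e-05,
        1.27248266e+00, -1.15096275e-01]), 'qvel': array([-9.43176031e-05, -1.06976257e-03, -7.26879993e-04, -7.72754770e-04,
        7.58205466e-04,  8.84870352e-04]), 'effort': array([ 3.87916793e-03, -5.15369833e+01, -2.70730734e+01,  6.81748870e-02,
        3.50031245e-02, -1.23849127e-04]), 'position': array([0.17577481, 0.5729215 , 0.19173879]), 'tcp_rot': array([-3.13983415e+00, -1.68107453e-04,  2.84380995e+00]), 'wrist_force': array([-0.44103332,  0.37823426, -0.17341333]), 'torque': array([-0.02883393, -0.00450767,  0.01894787]), 'grasp_force': 0.0, 'opening': 0.08787358299982531}
scene 614.72757183948 614.72757183948 316.51845159517137 232.88470462980192 [[-0.53298047  0.55427134 -0.63930829  1.48784633]
 [ 0.84610356  0.3548178  -0.39776011  0.63534911]
 [ 0.00637093 -0.75291939 -0.65808191  1.09963288]
 [ 0.          0.          0.          1.        ]]
top 478.0381728433991 478.0381728433991 318.93249897288507 237.8035888717056 [[ 0.01407348 -0.99172216  0.12762874  0.32881898]
 [-0.99985173 -0.01522429 -0.00804585  0.01821945]
 [ 0.0099223  -0.12749658 -0.99178938  1.35025085]
 [ 0.          0.          0.          1.        ]]
wrist 371.64829954431775 371.64829954431775 320.0182135314354 241.5456208146169 [[ 0.29398018  0.92798251  0.22896312  0.11457781]
 [ 0.95580987 -0.28497558 -0.07222474  0.5931013 ]
 [-0.0017744   0.24007786 -0.97075201  0.38314701]
 [ 0.          0.          0.          1.        ]]
```

View pics/top0.png

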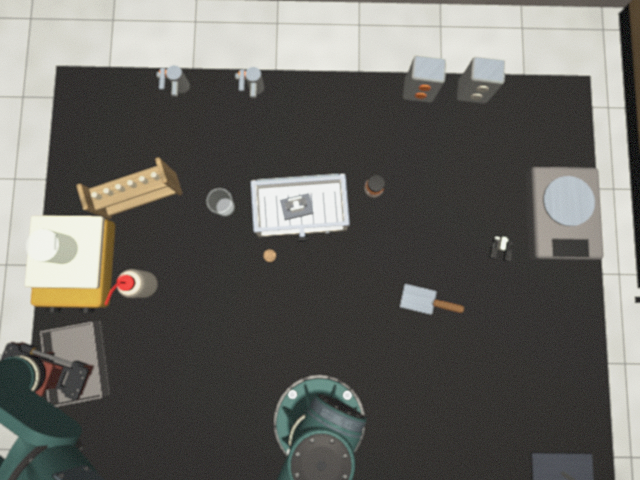

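View pics/scene0.png

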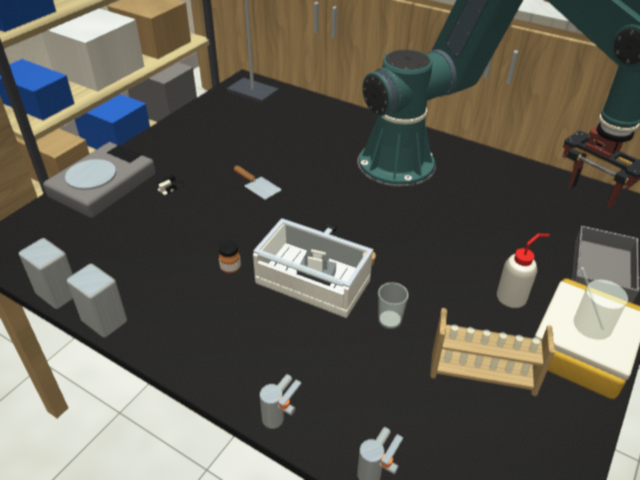

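The top view shows the dryer at about (300,205), its grip at (302,236), the stopper at (270,256), the beaker at (220,203) and the jar at (375,186). I'll enlarge the dryer in both views.

Run:
```python
import cv2,numpy as np
a=cv2.imread("pics/top0.png")[165:265,240:360]; b=cv2.imread("pics/scene0.png")[210:320,245:385]
a=cv2.resize(a,None,fx=5,fy=5,interpolation=cv2.INTER_CUBIC)
b=cv2.resize(b,None,fx=5,fy=5,interpolation=cv2.INTER_CUBIC)
cv2.imwrite("pics/topc.png",a);cv2.imwrite("pics/scenec.png",b)
```

```text
(no output)
```

View pics/topc.png

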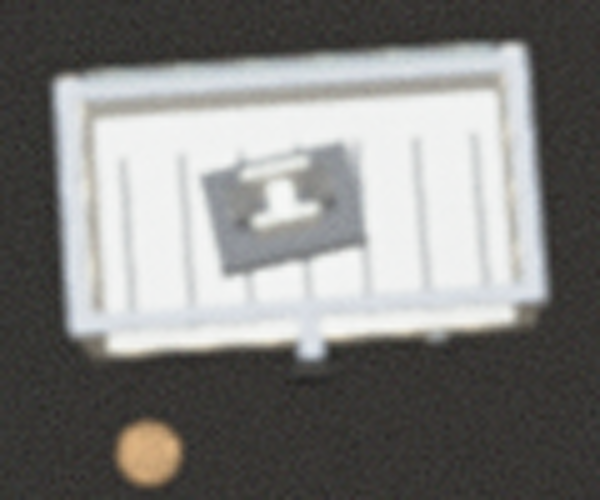

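View pics/scenec.png

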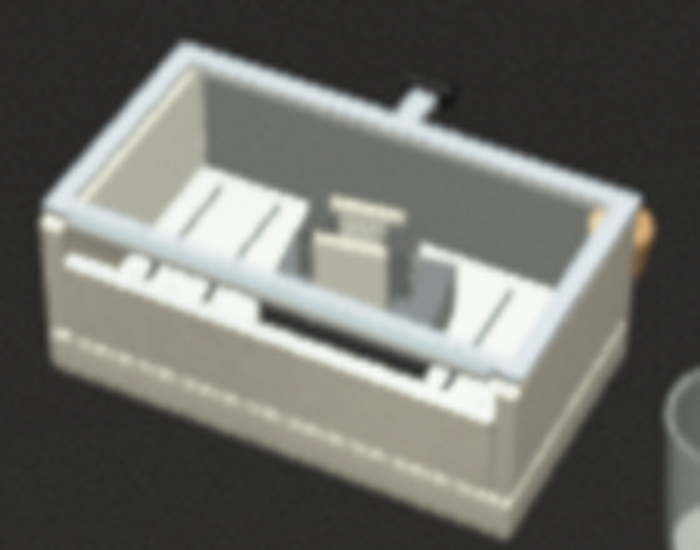

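The crops show the cover corners at (75,333), (545,298), (520,45) and (60,78), the black grip at about (310,368), the dock's top corners at (203,175), (348,143), (366,243) and (228,272), and the cassette's top centre at about (283,192).

```bash
cat > h.py <<'E'
import numpy as np
def ray(s,uv,z,fish=False):
    x=(uv[0]-s["cx"])/s["fx"];y=(uv[1]-s["cy"])/s["fy"]
    if fish:
        r=np.hypot(x,y); d=np.array([x/r*np.sin(r),y/r*np.sin(r),np.cos(r)])
    else: d=np.array([x,y,1])
    E=s["extrinsics"]; d=E[:3,:3]@d; o=E[:3,3]
    return o+d*(z-o[2])/d[2]
def proj(s,p,fish=False):
    E=s["extrinsics"]; c=E[:3,:3].T@(np.array(p)-E[:3,3])
    if fish:
        r=np.hypot(c[0],c[1]); t=np.arctan2(r,c[2]); q=c[:2]/r*t
    else: q=c[:2]/c[2]
    return np.array([q[0]*s["fx"]+s["cx"],q[1]*s["fy"]+s["cy"]])
E
python3 - <<'E'
import pickle
from h import *
d=pickle.load(open("s0.pkl","rb"));t=d["top"];s=d["scene"]
T=lambda u,v,z:ray(t,((u+.5)/5+239.5,(v+.5)/5+164.5),z)
S=lambda u,v,z:ray(s,((u+.5)/5+244.5,(v+.5)/5+209.5),z)
for n,u,v,z in [("FL",75,333,.107),("FR",545,298,.107),("BR",525,43,.107),("BL",57,78,.107),("grip",310,368,.105),("cassette",283,192,.099),("stopper",149,453,.03)]: print(n,T(u,v,z).round(4))
D=[T(*p,.062) for p in [(203,175),(348,143),(366,243),(228,272)]]; print(np.round(D,4),np.mean(D,0))
for n,u,v,z in [("BLs",47,207,.107),("FLs",185,45,.107),("FRs",638,195,.107),("BRs",522,375,.107),("grip",440,93,.105),("cass",360,228,.099)]: print(n,S(u,v,z).round(4))
for n,p,z in [("beaker",(220,195),.09),("jar",(376,183),.07)]: print(n,ray(t,p,z).round(3))
E
```

```text
FL [0.5037 0.1771 0.107 ]
FR [ 0.5261 -0.0695  0.107 ]
BR [ 0.6638 -0.0579  0.107 ]
BL [0.6405 0.191  0.107 ]
grip [0.4873 0.0536 0.105 ]
cassette [0.5823 0.0699 0.099 ]
stopper [0.4481 0.144  0.03  ]
[[0.5986 0.1155 0.062 ]
 [0.6178 0.0363 0.062 ]
 [0.5622 0.0255 0.062 ]
 [0.5449 0.1005 0.062 ]] [0.58088431 0.06945176 0.062     ]
BLs [ 0.6587 -0.0547  0.107 ]
FLs [ 0.5247 -0.0679  0.107 ]
FRs [0.5001 0.1776 0.107 ]
BRs [0.6332 0.1904 0.107 ]
grip [0.4851 0.0584 0.105 ]
cass [0.5838 0.0736 0.099 ]
beaker [0.603 0.275 0.09 ]
jar [ 0.648 -0.147  0.07 ]
```

```bash
cat >> h.py <<'E'
from workcell import read_state
from scipy.spatial.transform import Rotation as Ro
def shift(target,cmd=None,yaw=None):
    st=read_state(); p=st["position"] if cmd is None else np.array(cmd)
    w=st["tcp_rot"][2] if yaw is None else yaw
    return (Ro.from_euler("z",w)*Ro.from_euler("x",np.pi)).inv().apply(np.array(target)-p)
E
python3 -c "
from h import *
print(shift([.487,.052,.25],[.176,.574,.193],2.8438), ray(__import__('pickle').load(open('s0.pkl','rb'))['top'],(140,283),.1))"
```

```text
[-0.4504722 -0.4077742 -0.057    ] [0.36430543 0.47084661 0.1       ]
```

```bash
python3 -m pendant '[[[-0.02,-0.018,-0.03,0],[-0.05,-0.045,-0.057,0],[-0.08,-0.072,-0.057,0],[-0.11,-0.1,-0.057,0],[-0.14,-0.127,-0.057,0],[-0.17,-0.154,-0.057,0],[-0.2,-0.181,-0.057,0],[-0.23,-0.208,-0.057,0],[-0.26,-0.235,-0.057,0],[-0.29,-0.262,-0.057,0]]]' 1
python3 -m pendant '[[[-0.03,-0.027,0,-0.1],[-0.06,-0.054,0,-0.2],[-0.09,-0.082,0,-0.3],[-0.12,-0.109,0,-0.389],[-0.15,-0.136,0,-0.389],[-0.16,-0.146,0,-0.389],[-0.16,-0.146,0,-0.389],[-0.16,-0.146,0,-0.389],[-0.16,-0.146,0,-0.389],[-0.16,-0.146,0,-0.389]]]'
python3 - <<'E'
from workcell import *
import cv2,pickle
s=snapshot("wrist");pickle.dump(s,open("w1.pkl","wb"));cv2.imwrite("pics/w1.png",s["color"][:,:,::-1])
print(read_state()["tcp_rot"],s["extrinsics"])
from h import *
for n,p in [("grip",(.487,.052,.105)),("cass",(.582,.070,.099)),("dock",(.581,.0695,.062))]: print(n,proj(s,p,True))
E
```

```text
time_s: 0.98
position: [0.3768, 0.2362, 0.2496]
tcp_rot: [3.142, 0.0, 2.844]
wrist_force: [0.2, 0.7, 0.5]
opening: 0.0879
grasp_force: 0.0
time_s: 1.82
position: [0.4855, 0.0527, 0.2494]
tcp_rot: [3.141, -0.001, -3.049]
wrist_force: [-0.2, 0.5, -0.3]
opening: 0.0875
grasp_force: 0.0
[ 3.14130296e+00 -5.13311260e-04 -3.04862227e+00] [[-9.18512748e-02  9.66809836e-01  2.38415782e-01  4.21772774e-01]
 [ 9.95772698e-01  8.91131076e-02  2.22617932e-02  4.73431813e-02]
 [ 2.76949423e-04  2.39452701e-01 -9.70907991e-01  4.40806666e-01]
 [ 0.00000000e+00  0.00000000e+00  0.00000000e+00  1.00000000e+00]]
grip [318.44557259 223.14381037]
cass [327.68522564 315.83006236]
dock [326.66933688 300.69231451]
```

View pics/w1.png

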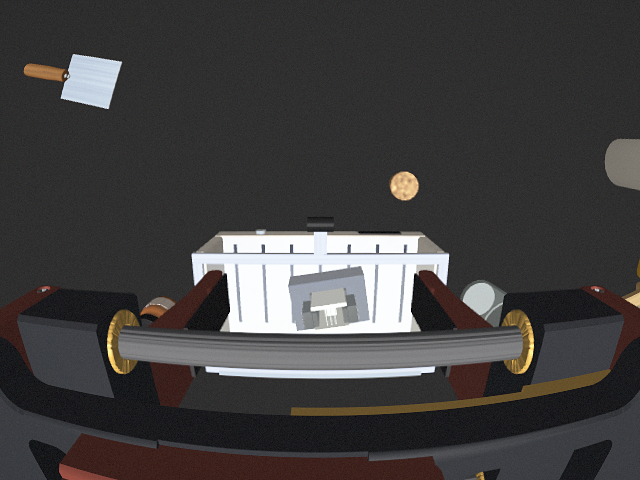

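The grip is seen at (320,224) against a predicted (318,223), so the estimate is good. The dryer is square to the image and the dock is turned. Next I descend and pinch the grip.

```bash
python3 -m pendant '[[[-0.002,0.001,0.035,0],[-0.002,0.001,0.07,0],[-0.002,0.001,0.105,0],[-0.002,0.001,0.135,0],[-0.002,0.001,0.157,0],[-0.002,0.001,0.157,0],[-0.002,0.001,0.157,0],[-0.002,0.001,0.157,0],[-0.002,0.001,0.157,0],[-0.002,0.001,0.157,0]]]' 1
python3 -m pendant '[[[0,0,0,0],[0,0,0,0],[0,0,0,0],[0,0,0,0],[0,0,0,0],[0,0,0,0],[0,0,0,0],[0,0,0,0],[0,0,0,0],[0,0,0,0]]]' -1 8
```

```text
time_s: 2.7
position: [0.4899, 0.0528, 0.0943]
tcp_rot: [-3.141, 0.003, -3.05]
wrist_force: [-0.4, -0.3, 0.1]
opening: 0.0878
grasp_force: 0.0
time_s: 3.53
position: [0.4884, 0.0527, 0.0925]
tcp_rot: [-3.142, -0.0, -3.05]
wrist_force: [-0.4, 0.7, 0.4]
opening: 0.0245
grasp_force: 0.0
```

```bash
python3 -m pendant '[[[0,0,0,0],[0,0,-0.008,0],[-0.001,0,-0.016,0],[-0.003,0,-0.032,0],[-0.007,0,-0.048,0],[-0.013,0,-0.0635,0],[-0.02,0,-0.078,0],[-0.0285,0,-0.092,0],[-0.038,0,-0.105,0],[-0.049,0,-0.117,0]]]' -1 10
```

```text
time_s: 4.37
position: [0.5378, 0.0572, 0.2117]
tcp_rot: [-3.141, 0.001, -3.05]
wrist_force: [-0.1, 0.3, -0.3]
opening: 0.0003
grasp_force: 0.0
```

Run:
```python
from workcell import *
import cv2,pickle
s=snapshot("wrist");pickle.dump(s,open("w2.pkl","wb"))
cv2.imwrite("pics/w2.png",s["color"][:,:,::-1])
from h import *
for p in [(.488,.0535,.105),(.5378,.0572,.2117)]: print(proj(s,p,True))
```

```text
[320.41630386 169.01473644]
[318.99795286 271.77428558]
```

View pics/w2.png

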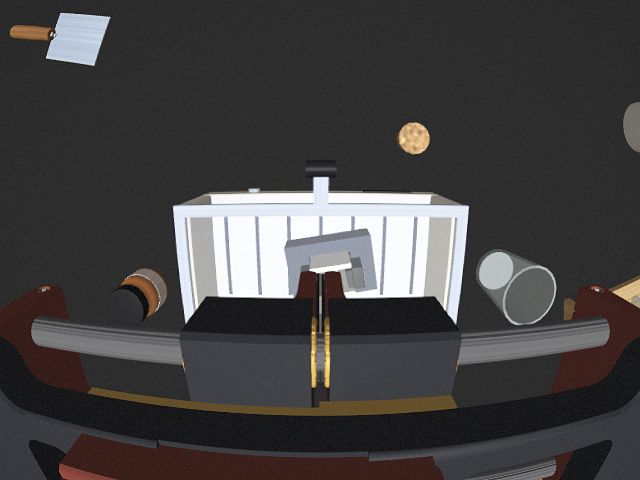

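The cover is still shut, with the grip at (321,169) as predicted. The fingers had only just reached the barrel when I lifted. I'll go back slightly deeper and let the grip force build.

```bash
python3 -m pendant '[[[0.025,0.001,0,0],[0.05,0.001,0,0],[0.05,0.001,0,0],[0.05,0.001,0,0],[0.05,0.001,0.03,0],[0.05,0.001,0.06,0],[0.05,0.001,0.09,0],[0.05,0.001,0.11,0],[0.05,0.001,0.124,0],[0.05,0.001,0.124,0]]]' 0.2
python3 -m pendant '[[[0,0,0,0],[0,0,0,0],[0,0,0,0],[0,0,0,0],[0,0,0,0],[0,0,0,0],[0,0,0,0],[0,0,0,0],[0,0,0,0],[0,0,0,0]]]' -1 20
```

```text
time_s: 5.25
position: [0.486, 0.0536, 0.083]
tcp_rot: [3.141, -0.004, -3.051]
wrist_force: [0.3, -0.1, -0.2]
opening: 0.0525
grasp_force: 0.0
time_s: 6.08
position: [0.4873, 0.0535, 0.0856]
tcp_rot: [-3.142, -0.0, -3.05]
wrist_force: [-0.0, -0.5, 0.1]
opening: 0.0001
grasp_force: 0.0
```

Run:
```python
from workcell import *
import cv2,pickle,numpy as np
s=snapshot("wrist");c=snapshot("scene");t=snapshot("top");pickle.dump((s,c,t),open("w3.pkl","wb"))
a=s["color"][120:420,170:470,::-1];b=cv2.resize(c["color"][200:300,270:370,::-1],(400,400),interpolation=cv2.INTER_CUBIC)
cv2.imwrite("pics/w3.png",np.hstack([cv2.resize(a,(400,400)),b]))
```

```text
(no output)
```

View pics/w3.png

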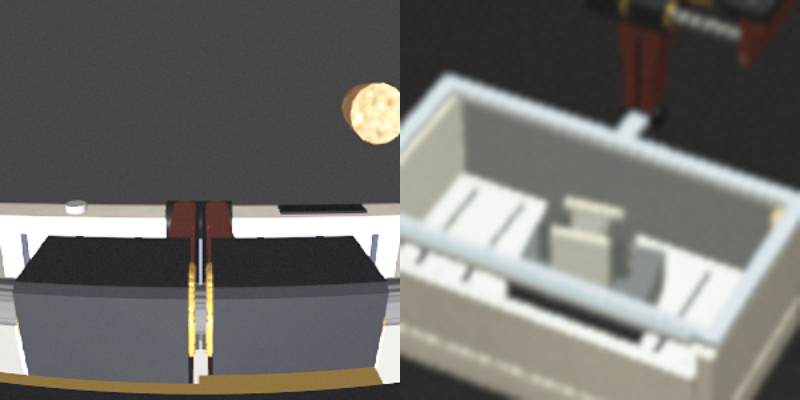

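Run:
```python
from h import *
import pickle,cv2
s,c,t=pickle.load(open("w3.pkl","rb"))
st=read_state();P=st["position"];print(P,st["opening"],st["grasp_force"],st["wrist_force"])
for n,p in [("grip",(.488,.0535,.105)),("tcp",P),("gp",P+[0,0,.019])]:
    a=proj(s,p,True);b=proj(c,p);e=proj(t,p)
    print(n,"wrist crop",(a-[170,120])*4/3,"scene crop",(b-[270,200])*4+[400,0],"top",e)
a=cv2.resize(s["color"][210:310,260:380,::-1],(480,400),interpolation=cv2.INTER_CUBIC)
b=cv2.resize(c["color"][200:245,315:351,::-1],(320,400),interpolation=cv2.INTER_CUBIC)
cv2.imwrite("pics/w3b.png",np.hstack([a,b]))
```

```text
[0.48728283 0.0535535  0.08552466] 0.0003875418251550012 0.0 [ 0.1652029  -0.22445427 -0.61394274]
grip wrist crop [198.17950765 220.57438674] scene crop [641.30305818 112.58233028] top [301.64362259 237.94252095]
tcp wrist crop [198.65038245 202.07094317] scene crop [641.31223612 135.57714069] top [301.80809164 239.13842952]
gp wrist crop [198.50121598 218.33425519] scene crop [641.95991442 112.5583955 ] top [301.62284098 238.23606522]
```

View pics/w3b.png

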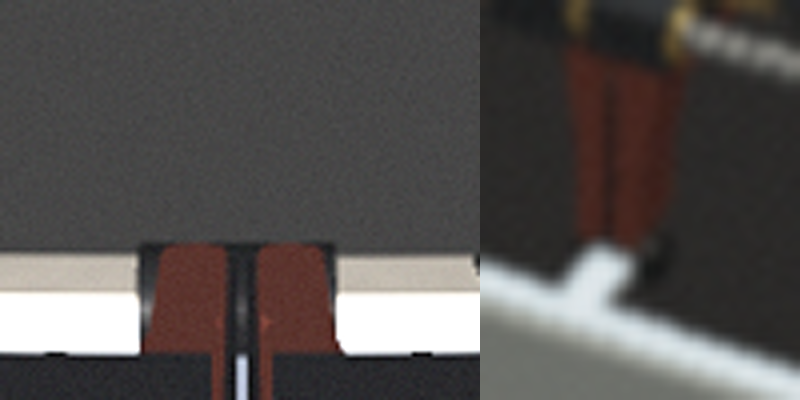

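```bash
python3 -m pendant '[[[0,0,0,0],[0,0,0,0],[0,0,0,0],[0,0,0,0],[0,0,0,0],[0,0,0,0],[0,0,0,0],[0,0,0,0],[0,0,0,0],[0,0,0,0]]]' 0 20
python3 - <<'E'
from workcell import *
import cv2,pickle,numpy as np
s3,c3,t3=pickle.load(open("w3.pkl","rb"));d0=pickle.load(open("s0.pkl","rb"))
s=snapshot("wrist");c=snapshot("scene");pickle.dump((s,c),open("w4.pkl","wb"))
W=lambda s:cv2.resize(s["color"][230:310,270:370,::-1],(400,300),interpolation=cv2.INTER_CUBIC)
C=lambda c:cv2.resize(c["color"][205:250,300:360,::-1],(400,300),interpolation=cv2.INTER_CUBIC)
g=lambda x:(255*(x/255.)**.6).astype(np.uint8)
cv2.imwrite("pics/m4.png",g(np.vstack([np.hstack([C(d0["scene"]),C(c3)]),np.hstack([W(s),C(c)])])))
E
```

```text
time_s: 7.07
position: [0.4873, 0.0536, 0.0856]
tcp_rot: [-3.142, -0.0, -3.05]
wrist_force: [-0.1, -0.4, 0.5]
opening: 0.0438
grasp_force: 0.0
```

View pics/m4.png

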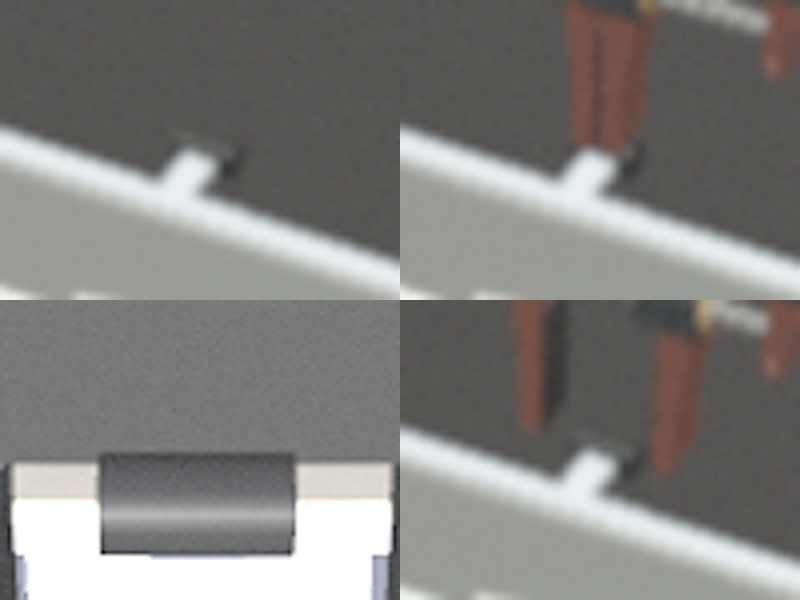

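The lower-right panel shows the open fingers straddling the barrel, with their tips at barrel height. So the tips sit roughly 25–28 mm above the reported TCP. Nothing is under the grip, so I go 28 mm deeper with the fingers open and then close.

```bash
python3 -m pendant '[[[0,0,0.007,0],[0,0,0.014,0],[0,0,0.021,0],[0,0,0.028,0],[0,0,0.028,0],[0,0,0.028,0],[0,0,0.028,0],[0,0,0.028,0],[0,0,0.028,0],[0,0,0.028,0]]]' 0
python3 -m pendant '[[[0,0,0,0],[0,0,0,0],[0,0,0,0],[0,0,0,0],[0,0,0,0],[0,0,0,0],[0,0,0,0],[0,0,0,0],[0,0,0,0],[0,0,0,0]]]' -1 12
```

```text
time_s: 8.0
position: [0.4876, 0.0535, 0.0578]
tcp_rot: [-3.141, 0.001, -3.05]
wrist_force: [-0.5, 0.1, 0.9]
opening: 0.0438
grasp_force: 0.0
time_s: 8.83
position: [0.4874, 0.053, 0.0576]
tcp_rot: [-3.141, 0.0, -3.05]
wrist_force: [-0.6, -5.3, 1.8]
opening: 0.0239
grasp_force: 12.0
```

Gripped: opening 23.9 mm at 12 N. Now I swing the cover along the arc.

```bash
python3 -m pendant '[[[0,0,-0.008,0],[-0.001,0,-0.02,0],[-0.003,0,-0.032,0],[-0.007,0,-0.048,0],[-0.013,0,-0.0635,0],[-0.02,0,-0.078,0],[-0.0285,0,-0.092,0],[-0.038,0,-0.105,0],[-0.049,0,-0.117,0],[-0.049,0,-0.117,0]]]' -1 15
```

```text
time_s: 9.67
position: [0.5385, 0.0577, 0.1768]
tcp_rot: [-3.141, 0.003, -3.05]
wrist_force: [-1.7, -4.5, 1.3]
opening: 0.0238
grasp_force: 15.0
```

```bash
python3 -m pendant '[[[-0.012,0,-0.011,0],[-0.0255,0,-0.02,0],[-0.047,0,-0.032,0],[-0.07,0,-0.04,0],[-0.094,0,-0.045,0],[-0.1185,0,-0.046,0],[-0.1425,0,-0.0435,0],[-0.1665,0,-0.0375,0],[-0.1815,0,-0.0315,0],[-0.1815,0,-0.0315,0]]]' -1 15
```

```text
time_s: 10.5
position: [0.7214, 0.0743, 0.2056]
tcp_rot: [-3.141, 0.005, -3.051]
wrist_force: [3.4, -4.0, 5.3]
opening: 0.0238
grasp_force: 15.0
```

```bash
python3 -m pendant '[[[0,0,0,0],[0,0,0,0],[0,0,0,0],[0,0,0,0],[0,0,-0.02,0],[0,0,-0.05,0],[0.03,0,-0.07,0],[0.06,0,-0.07,0],[0.09,0,-0.07,0],[0.12,0,-0.07,0]]]' 1
python3 - <<'E'
from h import *
from workcell import snapshot
import cv2,pickle
st=read_state(); s=snapshot("wrist");c=snapshot("scene");t=snapshot("top");pickle.dump((s,c,t,st),open("w5.pkl","wb"))
print(st["position"],st["tcp_rot"],proj(s,(.582,.07,.099),True),proj(c,(.582,.07,.099)))
a=cv2.resize(s["color"][60:420,120:520,::-1],(480,432));b=cv2.resize(c["color"][180:360,235:375,::-1],(320,411),interpolation=cv2.INTER_CUBIC)
b=cv2.copyMakeBorder(b,0,21,0,0,cv2.BORDER_CONSTANT)
cv2.imwrite("pics/m5.png",np.hstack([a,b]))
E
```

```text
time_s: 11.33
position: [0.5956, 0.0639, 0.2764]
tcp_rot: [3.141, 0.0, -3.05]
wrist_force: [-0.5, -0.7, 0.3]
opening: 0.0861
grasp_force: 0.0
[0.59559527 0.0638803  0.27640818] [ 3.14131780e+00  4.76534956e-04 -3.05011502e+00] [326.78002021 202.52915974] [315.71122701 254.20188959]
```

View pics/m5.png

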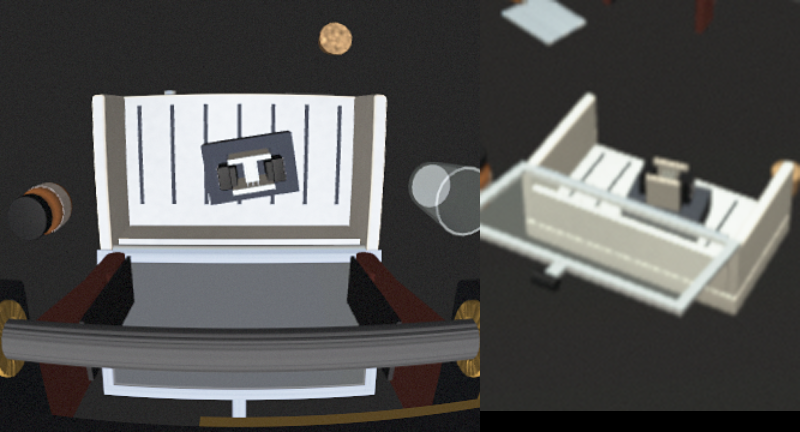

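The cover now lies folded back behind the dryer. In the wrist crop the dock's top corners are at (202,147), (291,131), (299,189) and (205,203), and the pads are at (225,172) and (279,168). I use these to locate the cassette.

Run:
```python
from h import *
import pickle
s,c,t,st=pickle.load(open("w5.pkl","rb"))
W=lambda u,v,z:ray(s,((u+.5)/1.2+119.5,(v+.5)/1.2+59.5),z,True)
D=np.array([W(*p,.062) for p in [(202,147),(291,131),(299,189),(205,203)]]);print(D.round(4),D.mean(0))
for a,b in [(0,1),(3,2)]: d=D[b]-D[a];print("yaw",np.arctan2(-d[0],d[1]),np.linalg.norm(d))
for a,b in [(0,3),(1,2)]: d=D[b]-D[a];print("yawx",np.arctan2(d[1],d[0]),np.linalg.norm(d))
for p in [(225,172),(279,168),(252,170)]: print(W(*p,.097).round(4))
# predicted model in crop px for position/yaw
def M(cx,cy,yaw,x,y,z): 
    q=proj(s,(cx+np.cos(yaw)*x-np.sin(yaw)*y,cy+np.sin(yaw)*x+np.cos(yaw)*y,z),True); return ((q-[119.5,59.5])*1.2-.5).round(0)
print("dock model",[M(.581,.0695,.235,x,y,.062) for x,y in [(-.028,-.042),(-.028,.042),(.028,.042),(.028,-.042)]])
print("pads outer top",[M(.581,.0695,.235,x,y,.098) for x,y in [(-.01,-.028),(-.01,.028),(.01,.028),(.01,-.028)]])
# rows of pixel classes around the cassette, top region
import cv2
g=cv2.cvtColor(s["color"],cv2.COLOR_RGB2GRAY)[160:235:2,280:376:2]
for r,l in zip(range(160,235,2),g): print(r,"".join("%x"%(v//16) for v in l))
```

```text
[[0.5686 0.0271 0.062 ]
 [0.5465 0.1064 0.062 ]
 [0.5992 0.1197 0.062 ]
 [0.6205 0.0339 0.062 ]] [0.58368945 0.07177225 0.062     ]
yaw 0.2716813567543615 0.0823230538308242
yaw 0.24244433586013403 0.08844289485250167
yawx 0.12932763179859758 0.052298649220969724
yawx 0.24707509463941685 0.054371535989980575
[0.5848 0.0507 0.097 ]
[0.5772 0.0955 0.097 ]
[0.581  0.0731 0.097 ]
dock model [array([197., 141.]), array([288., 128.]), array([296., 188.]), array([207., 201.])]
pads outer top [array([213., 163.]), array([279., 153.]), array([282., 177.]), array([216., 186.])]
160 effef58ffffffffffff76ffffffffffff94ffffffffffef5
162 effff78ffffefffffff76ffffffffffff95ffffffffffef6
164 fffff75ffffffffffff76ffffffffffff86ffffffffffff6
166 fffff76ffffffffffff76ffffffffffff75ffffffffffff7
168 fefff76ffffffffffff76ffffffffffff86ffeeedffffff6
170 fffff66ffffffffffff76ffffffffffee734122337fffff6
172 fffff66ffffffffffff76ffffeea71123445555557fffef7
174 fffff66ffffffffffff73841123455555555555554fffef5
176 fffff76ffffffe8411133455555555455555555554effef5
178 fffff74c9532234555555555555555555555455554df
[... 788 characters left out ...]
3455554efe4
210 fffff755555444443455668fffed6666451433345455afe4
212 fffff745555744442555666d795856655543455555548fe4
214 efeff754555644444455666a686699adeff5555554556fe4
216 efeff8555545544435656678adfffffffff5454555554fe4
218 fffffa454555422459beffffffffffca5455554545544ee4
220 fefffa44555554454ffffffcd98654444445444479eeefb4
222 effefa475544555449ba754444545444447eeeefffffffc4
224 effefa4a45555555545555544478addef48fffffffefffc5
226 efeefa4b45445545544559acefffffffe48fffffffffffc5
228 eeeefa4f44545578bdf75fffffffffffe48fffffffefff84
230 eeeefcdf6abffffffefddfffffffffffeddfffffffffffcc
232 effffffefefeeeffefefeeffffffffffffffffffffffffff
234 ffeeeeeffeeeeffffffeeeeffffffeefffffffffffffffff
```

Run:
```python
from h import *
import pickle
s,c,t,st=pickle.load(open("w5.pkl","rb"))
H=[(310,193.5),(344.5,189),(349,215.5),(313,221.5)]
def show(P,z):
    D=np.array([ray(s,p,z,True) for p in P]);print(D.round(4),D.mean(0).round(4))
    for a,b in [(0,1),(3,2)]: d=D[b]-D[a];print("yaw",np.arctan2(-d[0],d[1]).round(3),np.linalg.norm(d).round(4))
    for a,b in [(0,3),(1,2)]: d=D[b]-D[a];print("yawx",np.arctan2(d[1],d[0]).round(3),np.linalg.norm(d).round(4))
show(H,.099)
show([(287.5,182),(362.5,171.5),(370,219),(292,230)],.062)
```

```text
[[0.5744 0.0525 0.099 ]
 [0.5668 0.0863 0.099 ]
 [0.593  0.0936 0.099 ]
 [0.6025 0.058  0.099 ]] [0.5842 0.0726 0.099 ]
yaw 0.223 0.0347
yaw 0.26 0.0368
yawx 0.192 0.0286
yawx 0.27 0.0273
[[0.5682 0.0263 0.062 ]
 [0.5491 0.1068 0.062 ]
 [0.6009 0.121  0.062 ]
 [0.6214 0.0353 0.062 ]] [0.5849 0.0723 0.062 ]
yaw 0.233 0.0828
yaw 0.235 0.088
yawx 0.169 0.0539
yawx 0.267 0.0537
```

```bash
python3 -m pendant '[[[0.011,0.0086,0.03,-0.1],[0.011,0.0086,0.06,-0.1445],[0.011,0.0086,0.09,-0.1445],[0.011,0.0086,0.12,-0.1445],[0.011,0.0086,0.145,-0.1445],[0.011,0.0086,0.16,-0.1445],[0.011,0.0086,0.16,-0.1445],[0.011,0.0086,0.16,-0.1445],[0.011,0.0086,0.16,-0.1445],[0.011,0.0086,0.16,-0.1445]]]' 1
python3 - <<'E'
from h import *
from workcell import snapshot
import pickle,cv2
c=snapshot("scene");s=snapshot("wrist");pickle.dump((s,c),open("w6.pkl","wb"))
st=read_state();P=st["position"];print(P,st["tcp_rot"])
R=Ro.from_euler("xyz",st["tcp_rot"])
# expected scene px of the far bottom corners of both fingertips for tip offsets
for off in (0,.02,.028,.035):
    print(off,[proj(c,P+R.apply([x,y,-off])).round(1).tolist() for y in (-.044,.044) for x in (-.01,.01)])
hsv=cv2.cvtColor(c["color"],cv2.COLOR_RGB2HSV);
m=((hsv[...,0]<10)|(hsv[...,0]>172))&(hsv[...,1]>110)&(hsv[...,2]>50)&(hsv[...,2]<140)
m[:, :270]=0;m[:,380:]=0;m[:130]=0;m[300:]=0
n,l,st2,ce=cv2.connectedComponentsWithStats(m.astype(np.uint8))
for i in range(1,n):
    if st2[i,4]>25:
        ys,xs=np.where(l==i);k=ys.argmax();print("red",st2[i],"lowest",xs[k],ys[k])
# cassette H now, wrist
print("cass px wrist",proj(s,(.584,.0715,.099),True))
E
```

```text
time_s: 12.32
position: [0.5874, 0.0713, 0.1176]
tcp_rot: [-3.141, 0.003, -2.906]
wrist_force: [-0.2, -0.0, -0.6]
opening: 0.0877
grasp_force: 0.0
[0.58693205 0.07121958 0.11749067] [-3.14089049e+00  2.61407017e-03 -2.90584244e+00]
0 [[296.0, 248.4], [298.9, 243.1], [331.6, 256.8], [334.2, 251.3]]
0.02 [[295.9, 242.1], [298.8, 236.8], [331.8, 250.5], [334.4, 245.0]]
0.028 [[295.9, 239.6], [298.8, 234.2], [331.9, 247.9], [334.5, 242.4]]
0.035 [[295.8, 237.3], [298.8, 232.0], [332.0, 245.7], [334.6, 240.2]]
red [294 179  27  26 352] lowest 311 204
red [274 203   7  11  43] lowest 280 213
red [291 215   6  24  87] lowest 293 238
red [343 218   7  10  43] lowest 346 227
red [333 227   7  21 108] lowest 333 247
cass px wrist [321.03840465 256.44629364]
```

Both fingertip corners appear at rows 238 and 247, so the tips sit about 29 mm above the reported TCP. I descend to a reported z of about 0.041, which puts the tips at about 70 mm.

```bash
python3 -m pendant '[[[0,0,0.01,0],[0,0,0.025,0],[0,0,0.04,0],[0,0,0.055,0],[0,0,0.068,0],[0,0,0.0755,0],[0,0,0.0755,0],[0,0,0.0755,0],[0,0,0.0755,0],[0,0,0.0755,0]]]' 1
python3 - <<'E'
from h import *
import cv2
from workcell import snapshot
s=snapshot("wrist");st=read_state();print(st["position"],shift([.584,.0715,.041]))
for x,y,yaw in [(.584,.0715,.236)]:
    for a,b in [(-.014,-.018),(-.014,.018),(.014,.018),(.014,-.018)]:
        print(proj(s,(x+np.cos(yaw)*a-np.sin(yaw)*b,y+np.sin(yaw)*a+np.cos(yaw)*b,.099),True).round(1))
g=cv2.cvtColor(s["color"],cv2.COLOR_RGB2GRAY)[216:312:3,240:404:2]
for r,l in zip(range(216,312,3),g): print(r,"".join("%x"%(v//16) for v in l))
E
```

```text
time_s: 13.25
position: [0.5865, 0.0712, 0.0414]
tcp_rot: [-3.141, 0.002, -2.906]
wrist_force: [-0.5, 0.3, -0.1]
opening: 0.0883
grasp_force: 0.0
[0.58641879 0.07120151 0.04144442] [0.00228222 0.00085507 0.00044442]
[274.2 278.9]
[368.  278.8]
[364.9 342.5]
[277.3 342.6]
216 eefb32222222112112111111111121222111212122222222221122222222222222222222212212227e
219 ef52221222222222222212222222222222221222222122222212221212112222222222222222122211
222 b121222222222222222222222122222222212212122222222222222222221212122212222222222212
225 2221122222222222222222223322322333333333333334343334444444434444544444455555555455
228 4555555544445554545545455554545455544545445454545555555554554555445444545455455455
231 4445454554544544454455545444555555445444544445454455545544545555454454454555554555
234 4445445454545554554554455444455454545554555555545445555545454545555544454554555455
237 4545544544444455455455455445555555544445555545555445555454455455555544545455544554
240 4444544445545454445554544445445444454444445455445455544555555454455455545555445545
243 54554444444454455555444545445555455455555
[... 1255 characters left out ...]
5545
288 745454571010101011177633333334855557fcffffffffeed555553000000000001222222222244545
291 944554523333332332310000100013666666fdffffffffeed666665011001010013333333233235454
294 b45455523333333333312233231104666656fdffffffffeed566666000133333323333232223235555
297 e45444523333333333313333330005656656fdffffffffeed566666310033323213323322222244444
300 e44445433333333333323333230116666666fdffffffffeed556666600132223323333322222235445
303 b45545453333333333313333320026566665fdffffffffeef566665501022333223333223222245454
306 b44454452333333333313333331036566665feffffffffeff565565610032222323333232222245444
309 9554454523333333333133332310565656669a5556b5555a9566665560132232323322222222145454
```

The numbers put the cassette's centre at column 324 against the tool's centre at about 319.5. I correct by +1.5 mm in y and +2 mm in x, then close.

```bash
python3 -m pendant '[[[0.001,0.001,0,0],[0.002,0.0015,0,0],[0.002,0.0015,0,0],[0.002,0.0015,0,0],[0.002,0.0015,0,0],[0.002,0.0015,0,0],[0.002,0.0015,0,0],[0.002,0.0015,0,0],[0.002,0.0015,0,0],[0.002,0.0015,0,0]]]' -1 25
python3 -m pendant '[[[0,0,0,0],[0,0,0,0],[0,0,0,0],[0,0,0,0],[0,0,0,0],[0,0,0,0],[0,0,0,0],[0,0,0,0],[0,0,0,0],[0,0,0,0]]]' -1 25
```

```text
time_s: 14.13
position: [0.5835, 0.0722, 0.0411]
tcp_rot: [-3.141, 0.0, -2.906]
wrist_force: [-1.8, -0.4, 5.9]
opening: 0.04
grasp_force: 25.0
time_s: 14.97
position: [0.5835, 0.0722, 0.0411]
tcp_rot: [-3.141, 0.0, -2.906]
wrist_force: [-1.6, -0.1, 6.0]
opening: 0.04
grasp_force: 25.0
```

```bash
python3 -m pendant '[[[0,0,-0.001,0],[0,0,-0.002,0],[0,0,-0.004,0],[0,0,-0.006,0],[0,0,-0.009,0],[0,0,-0.012,0],[0,0,-0.015,0],[0,0,-0.015,0],[0,0,-0.015,0],[0,0,-0.015,0]]]' -1 25
```

```text
time_s: 15.8
position: [0.5833, 0.0722, 0.0556]
tcp_rot: [-3.142, 0.0, -2.906]
wrist_force: [-0.2, 0.4, -1.5]
opening: 0.0403
grasp_force: 25.0
```

The load is about 1.3 N, which is the cassette's weight, so it came free. I lift on to about 130 mm.

```bash
python3 -m pendant '[[[0,0,-0.006,0],[0,0,-0.016,0],[0,0,-0.03,0],[0,0,-0.046,0],[0,0,-0.062,0],[0,0,-0.078,0],[0,0,-0.092,0],[0,0,-0.104,0],[0,0,-0.112,0],[0,0,-0.115,0]]]' -1 25
python3 -m pendant '[[[0,0,0,0],[0,0,0,0],[0,0,0,0],[0,0,0,0],[0,0,0,0],[0,0,0,0],[0,0,0,0],[0,0,0,0],[0,0,0,0],[0,0,0,0]]]' -1 25
python3 - <<'E'
from h import *
from workcell import snapshot
import cv2
s=snapshot("wrist");c=snapshot("scene");st=read_state();P=st["position"];print(P,st["opening"],st["grasp_force"],st["wrist_force"])
g=cv2.cvtColor(s["color"],cv2.COLOR_RGB2GRAY)[210:318:4,240:404:2]
for r,l in zip(range(210,318,4),g): print(r,"".join("%x"%(v//16) for v in l))
# scene: where is the white cassette vs prediction
print([proj(c,(.584,.0725,z)).round(0) for z in (.035+.13,.099+.13,.05)])
g=cv2.cvtColor(c["color"],cv2.COLOR_RGB2GRAY)[180:270:3,285:350:1]
for r,l in zip(range(180,270,3),g): print(r,"".join("%x"%(v//16) for v in l))
E
```

```text
time_s: 16.63
position: [0.5843, 0.0722, 0.1727]
tcp_rot: [-3.141, 0.003, -2.906]
wrist_force: [0.6, -0.5, -1.0]
opening: 0.0398
grasp_force: 25.0
time_s: 17.47
position: [0.5833, 0.0722, 0.1705]
tcp_rot: [-3.142, -0.0, -2.906]
wrist_force: [0.3, 0.2, -1.9]
opening: 0.0397
grasp_force: 25.0
[0.5833495  0.07217039 0.17056375] 0.04005084523919319 24.979635179042816 [ 0.21075975 -0.75114346 -0.9581318 ]
210 8feffeeefeeeefe444554554555455545545555554555555554455555555555558fffff74cffffffff
214 bfffeeefffeefff455545555455545555555544555545455455545555555455548ffffd44effffffff
218 deeeeefeffeeeff444555555555534455445455555555545545545555554544557feff94afffefffff
222 feeeeeffffeefef654555555455544555554545555445545555545554555554557ffff54dffeeffeff
226 fefffefeffeeeef745555545555435445455555545555555555544555544545559fffd44ffffffffff
230 feefeeefeffffef545555555455445555555555555545455555544555555455549fff84affffffffff
234 feeefffeeeefffe455545555544545545555545555455555555545555554555549fff54effefffefff
238 ffffffeeeeefffa454555555455535555455554555555545554544555555555449ffc44fffeeffffee

[... 3116 characters left out ...]

240 74222222222222222222222222222223334554322222222222222222222222222
243 aa875322222222222222222222222222222222222222222222222222222222222
246 ffeeeeeedb8754322222222222222222222222222222222222222222222222222
249 ec9befffffffffeedcb8753322222222222222222222222222222222222222222
252 adffffffffffedabeffffffeedb87643222222222222222222222222222222222
255 ffffffffffebadffffedddeeeebdffffeedb87543222222222222222222222222
258 ffffffffdbbeffffec7555555556789abcdeefeeeedb876432222222222222222
261 eefffedacefffffe9655555554333344444555566789abbccccca865322222222
264 ddddddcdeeeffec755555554333333333333333334555555556beffffeedb8754
267 ecbcddcdddddddba98765544433333333333333345555555545beffffffffeeff
```

The cassette is held upright, about 130 mm above its seat and clear of the dock, and the pads are fully pinched. I'm handing in.

```bash
python3 -c "
from workcell import ctrl
print(ctrl.sign_off())"
```

```text
the job is handed in; nothing more can be done
None
```

The cover is folded right back, and the cassette is held pinched, upright and still about 130 mm above its seat; the job was handed in at about 17.6 s of the 54 s allowed, and no verdict was returned.

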